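# Make up a block-printing kit and a painting kit from the studio bench

### The job

Make up the two class kits in the plywood trays. The long narrow tray gets the printing block in its larger bay (take it from the gluing jig: flip the toggle clamp's arm up past centre, leave it open, then lift the block out) and the smaller ink jar in its smaller bay; the squarer tray gets the white paint box in its wider bay and the smaller stencil brush, standing on its bristles, in its narrower bay. Everything sits flat on the bay floors, and the bigger jar and the bigger brush stay where they stand.

Things in the scene. Friction and masses are not known exactly. Their poses are not given: they have to be found in the camera images.
- tray_long: Fixed plywood tray, the long narrow one, 80 (x) by 179 mm (y). Origin: centre of underside. Floor top z 5 mm; 5 mm walls and divider, tops at z 17 mm. Larger bay: centre x 0, y +37.5, inner 70 (x) by 94 mm (y), for the block, its long side along the tray's y. Smaller bay: centre x 0, y -49.5, inner 70 by 70 mm, for the small jar.
- tray_square: Fixed plywood tray, the squarer one, 147 (x) by 122 mm (y). Origin: centre of underside. Floor top z 5 mm; 5 mm walls and divider, tops at z 17 mm. Wider bay: centre x +30.5, y 0, inner 76 (x) by 112 mm (y), for the paint box, its long side along the tray's y. Narrower bay: centre x -40.5, y 0, inner 56 (x) by 112 mm (y), for the small brush.
- jig: Fixed gluing jig: wooden base 155 (x) by 90 mm (y), 12 mm thick. Origin: centre of the underside, below the block's place. The block lies on it (z 12 mm), long side along the jig's x between two 6 mm high end stops, held down by a steel toggle clamp. Clamp hinge: axis along y at x +55, z 56 mm, between cheeks 28 mm wide, up to z 64 mm.
- clamp (a joint): Clamp arm angle, rad: 0 closed, stop at 2.0. Closed, the arm (12 mm wide) runs from the hinge in -x over the block to a black ball knob, 24 mm diameter, centre at jig x -65, y 0, z 68 mm. It grows as the knob swings up and over to the jig's +x about the hinge. Light (about 1 N at the knob): short of upright (1.5) it falls shut, past it it falls open and stays.
- block: Linoleum printing block, loose, in the jig at the start: wood block 70 mm (its x) by 44 mm (y) by 34 mm high including the grey lino face on top. Origin: centre of its underside, z up. About 0.12 kg.
- jar: Smaller ink jar, loose: squat brown glass jar with dark metal lid, 46 mm diameter (lid 45 mm, from 30 mm up), 40 mm high, standing upright. Origin: centre of its underside, z up. About 0.11 kg.
- paintbox: White enamelled paint box, closed, loose: 85 mm (its x) by 50 mm (y) by 30 mm high. Origin: centre of its underside, z up. About 0.15 kg.
- brush: Smaller stencil brush, loose, standing on its flat-cut bristles: 80 mm high; bristles and copper ferrule 36 mm diameter up to 40 mm, tapering to 45 mm; above it a straight dark wooden handle of 18 mm diameter from 45 to 75 mm, then a tapered tip. Origin: centre of its underside, z up. About 0.06 kg.
- big_jar: Bigger ink jar, loose, stays on the bench: 66 mm diameter, 72 mm high. Origin: centre of its underside.
- big_brush: Bigger stencil brush, loose, stays on the bench, standing on its bristles: 60 mm diameter at the bristles, 110 mm high, handle 24 mm diameter. Origin: centre of its underside.
Things that resemble listed ones, but are neither listed nor needed, are in the scene too. What is shaped like the jig but yellow is not meant.

How it is judged:
On the way:
1. the clamp arm is flipped open past centre while the block still sits in the jig (value of joint clamp above 1.7 rad and horizontal distance between block and jig below 0.025 m and z of block in the frame of jig below 0.025 m), for 0.1 s.
At the end, for the whole second after the job is handed in: Clamp open (beyond 1.75 rad). Block, small jar, paint box and small brush each inside its own bay's walls, upright within 0.1 rad, underside within 5 mm of the bay floor, released and at rest (x of block in the frame of tray_long between -0.017 and 0.017 m and y of block in the frame of tray_long between 0.0215 and 0.0535 m and z of block in the frame of tray_long between 0 and 0.01 m and angle between each of block, jar, paintbox, brush's own z axis and vertical below 0.1 rad and linear speed of each of block, jar, paintbox, brush below 0.02 m/s and angular speed of each of block, jar, paintbox, brush below 0.2 rad/s and x of jar in the frame of tray_long between -0.016 and 0.016 m and y of jar in the frame of tray_long between -0.0655 and -0.0335 m and z of jar in the frame of tray_long between 0 and 0.01 m and x of paintbox in the frame of tray_square between 0.0135 and 0.0475 m and y of paintbox in the frame of tray_square between -0.018 and 0.018 m and z of paintbox in the frame of tray_square between 0 and 0.01 m and x of brush in the frame of tray_square between -0.0545 and -0.0265 m and y of brush in the frame of tray_square between -0.042 and 0.042 m and z of brush in the frame of tray_square between 0 and 0.01 m and value of joint clamp above 1.75 rad); the robot touches nothing.
It fails at once if the bigger jar is pushed more than 30 mm from its place or knocked over (distance of big_jar from where it was at the start of the episode above 0.03 m or angle between big_jar's own z axis and vertical above 0.5 rad).
It fails at once if the bigger brush is pushed more than 30 mm from its place or knocked over (distance of big_brush from where it was at the start of the episode above 0.03 m or angle between big_brush's own z axis and vertical above 0.5 rad).
It also fails if it takes over 125 s, if anything falls off the work surface, if the arm or the gripper's body presses on something with over 40 N, if the wrist force passes 120 N, or if a joint passes its speed limit or range.

### The arm

A 6-joint arm with a two-finger parallel gripper is mounted at the origin on the work surface. World frame = base frame: x ahead of the robot, y to its left, z up, the work surface at z = 0. Lengths are in m, angles in rad, forces in N, time in s.
With the tool pointing down it reaches from about 0.3 to 0.875 m from the base axis. Payload 6.4 kg.
Tool frame: the origin (TCP) lies midway between the tips of the shut fingers; the grasp point (between the pads) lies 19 mm behind it; z points along the fingers, y is the line along which they close (so a half turn about z gives the same grasp; the last joint's range is limited). The gripper opens to 85 mm and grips with 20 to 120 N. Pads are 22 mm wide; open, the fingers measure 114 mm over their backs; the gripper's body (76 mm by 85 mm) begins 54 mm behind the grasp point. The pads swing forward as they close: fully open they stand 13 mm farther back than shut.
Start: joints at [-1.312, 0.181, 1.607, -0, 1.354, -0.206], TCP at [0.258, -0.514, 0.231] pointing down, gripper open.
Joint ranges: [-2.99, 2.99], [-0.89, 2.07], [0.3, 2.58], [-1.14, 4.28], [0, 2.63], [-3.12, 3.12]. Speed limits (rad/s): [2.57, 2.57, 3.01, 3.14, 3.14, 3.14].

### API

Orientations are given as a unit quaternion [w, x, y, z].
In Python, from bench import ctrl gives the robot as it stands.
- The arm moves only by the tool drive_tool, never from a script. Its argument "plan" is a list that holds one entry, the list of rows, each a list of 4 numbers: the shift along the tool's x, y, z scaled (see below), then the turn about the tool's z scaled (see below). In form: [[[x, y, z, roll], ...]]. A call has 1 to 12 rows; each row is the pose to reach, as a shift and turn from the pose commanded when the call began, along the tool's axes at that moment, turning the shorter way round; what a row does not reach only later rows make up. The controller multiplies each number of a shift by 400 mm and each number of a turn by 180 degrees. A row lasts 1/12 s, in which the tool goes at most 41.7 mm and 7.16 degrees, less where a joint would pass 70% of its speed; a pose out of reach is approached as far as the arm can. A call with a number of a shift or a turn outside -1 to 1 is refused whole. A call with a gripper value outside its range is refused whole. "jaw" is the closure, from 0 (fully open) to 1 (shut), set as the call begins (left out, the last holds). The fingers move at their own pace and stop on an object; the grip force is fixed at half the most. Time passes only in rows, so rows that repeat a pose let the fingers close. It gives the time, the measured TCP pose, the force, the opening and the grip force at its end, in the units of the state.
- ctrl.get_obs(): the state, without advancing time (a new reading comes with each control period).
- ctrl.camera(name): name is "side" or "top" or "wrist"; returns (picture, depth): 480x640x3 uint8, red, green, blue; 480x640 float32, m along the optical axis (not along the pixel's ray), 0 where there is no reading.
- ctrl.camera_info(name): a dict with "camera_matrix" (3x3 intrinsics, pixels), "R" (3x3) and "t" (3): a world point X has camera coordinates R X + t; the wrist camera has in their place "T_tool_cam" (4x4, takes a point from camera to tool coordinates, whose origin is the TCP and whose axes are the flange's). Camera axes: x right, y down, z forward; pixel columns grow to the right and rows downward; lengths in m; the calibration is good to about 2 mm. A picture is of the moment at which its call begins: read the wrist's pose just before it. camera_info takes no time and is no camera call.
- ctrl.hand_in(): hands the job in; it is judged then, once.
The state is a dict: "time_s": time; "q": joint angles; "dq": joint speeds; "joint_efforts": joint torques, N m; "eef_pos": TCP position; "eef_rot": TCP orientation; "wrist_force": force on the tool from outside, world axes, zero at the start; "torque": the same for the moment, N m; "opening": opening from 0.0 (shut) to 1.0 (fully open); "grasp_force": force on a finger pad.
Only numpy, scipy, OpenCV 4.12 (cv2) and the standard library are available. Lean on these libraries where they do the work, as an engineer would, in place of code of your own. Each camera call takes 0.05 s, during which the arm holds its last target. There are 200 camera calls.

## Working session

There is one attempt and no reset: what is moved stays moved. The work goes in short steps, Python scripts to look and compute and a tool call to move; the robot and the scene stay as the last step left them, time stands still between calls to the robot, and variables do not carry over. Pictures are saved under pics/ and viewed, at most 14 in all, crops included, and the job is handed in when it is done.

Besides the shell and the picture viewer there is one more tool, called after "Call:" in YAML: its name, and indented under it one key for each argument. drive_tool: Moves the arm, as the interface text tells. Its arguments: {"type":"object","properties":{"plan":{"type":"array"},"jaw":{"type":"number"}},"required":["plan"]}

```bash
mkdir -p pics && ls
python3 - <<'E'
from bench import ctrl
import cv2,numpy as np
o=ctrl.get_obs();print(o)
for n in("side","top"):
    p,d=ctrl.camera(n);cv2.imwrite(f"pics/{n}0.png",p[:,:,::-1]);np.savez(f"pics/{n}0.npz",p=p,d=d)
    print(n,ctrl.camera_info(n),(d==0).mean())
print(ctrl.camera_info("wrist"))
E
```

```text
pics
{'time_s': 0.0, 'q': array([-1.31229772e+00,  1.81587713e-01,  1.60801392e+00,  6.22496144e-06,
        1.35377281e+00, -2.06254944e-01]), 'dq': array([-4.66964720e-04, -3.39588804e-05,  9.68778410e-04, -5.52670890e-04,
        3.07199891e-04, -1.21287683e-03]), 'joint_efforts': array([-1.34380003e-03, -4.44872189e+01, -3.51337123e+01, -4.99698563e-04,
        9.29112837e-03,  2.15682815e-05]), 'eef_pos': array([ 0.25761325, -0.51344687,  0.23035504]), 'eef_rot': array([-8.90667863e-04,  9.73121563e-01,  2.30290318e-01, -2.02312600e-05]), 'wrist_force': array([ 0.22441686, -0.34799042, -0.44303764]), 'torque': array([-0.01751868,  0.02404677,  0.04700734]), 'grasp_force': 0.0, 'opening': 1.0037085350285226}
side {'camera_matrix': array([[560.31553388,   0.        , 319.30143001],
       [  0.        , 560.31553388, 225.25600714],
       [  0.        ,   0.        ,   1.        ]]), 'R': array([[ 0.99710035, -0.07357296, -0.01943987],
       [-0.06276728, -0.65070875, -0.75672875],
       [ 0.04302508,  0.75575469, -0.65343989]]), 't': array([-0.43734981,  0.02602649,  1.29851699
[... 247 characters left out ...]
       [-0.99548969,  0.02675412, -0.09101916],
       [ 0.09091761, -0.00499034, -0.99584591]]), 't': array([-0.08978529,  0.45779906,  1.25595953])} 0.004156901041666667
{'camera_matrix': array([[412.72477727,   0.        , 314.55979354],
       [  0.        , 412.72477727, 243.56805679],
       [  0.        ,   0.        ,   1.        ]]), 'T_tool_cam': array([[-3.03290105e-04, -9.45142609e-01, -3.26657858e-01,
         8.40035529e-02],
       [ 9.99999907e-01, -3.86757319e-04,  1.90568643e-04,
         1.19876487e-03],
       [-3.06451862e-04, -3.26657770e-01,  9.45142639e-01,
        -1.42544268e-01],
       [ 0.00000000e+00,  0.00000000e+00,  0.00000000e+00,
         1.00000000e+00]])}
```

View pics/top0.png

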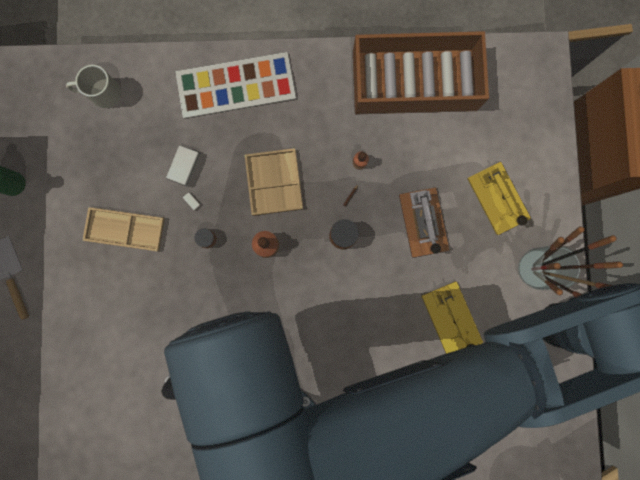

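View pics/side0.png

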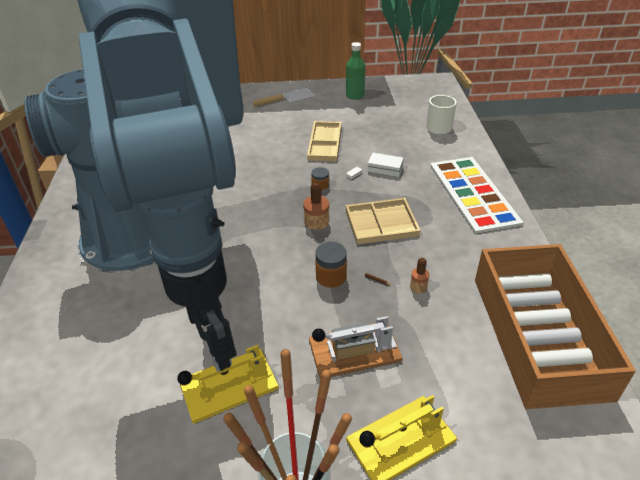

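Top view: long tray (124,229), square tray (273,182), paint box (184,165), small jar (205,238), big brush (265,244), small brush (361,159), big jar (345,234), jig (426,222) with the knob at (436,248). The yellow jigs are decoys. Next, enlarged crops.

```bash
cat > h.py <<'E'
import numpy as np,cv2
from bench import ctrl
def inv(n,u,v,z):
    "pixel -> world point at height z"
    c=ctrl.camera_info(n);R,t=c["R"],c["t"];r=R.T@np.linalg.inv(c["camera_matrix"])@[u,v,1];o=-R.T@t
    return o+r*(z-o[2])/r[2]
def cloud(n,d,c=None):
    c=c or ctrl.camera_info(n);K=np.linalg.inv(c["camera_matrix"])
    v,u=np.mgrid[:480,:640];P=np.stack([u,v,np.ones_like(u)],-1)@K.T*d[...,None]
    return (P-c["t"])@c["R"]
E
python3 - <<'E'
from h import *
f=np.load("pics/top0.npz");p,d=f["p"],f["d"]
W=cloud("top",d)
for nm,(u0,u1,v0,v1) in dict(A=(75,310,135,265),B=(325,545,135,265)).items():
    c=cv2.resize(p[v0:v1,u0:u1,::-1],None,fx=3.4,fy=3.4,interpolation=cv2.INTER_CUBIC)
    for k in range(0,u1-u0,20):cv2.putText(c,str(u0+k),(int(k*3.4),9),0,.35,(0,255,255),1);cv2.line(c,(int(k*3.4),10),(int(k*3.4),16),(0,255,255))
    for k in range(5,v1-v0,20):cv2.putText(c,str(v0+k),(8,int(k*3.4)+4),0,.35,(0,255,255),1);cv2.line(c,(0,int(k*3.4)),(6,int(k*3.4)),(0,255,255))
    cv2.imwrite(f"pics/top{nm}.png",c)
g=np.load("pics/side0.npz");V=cloud("side",g["d"])
for n,(u,v) in dict(box=(184,162),jar=(205,237),tray=(108,225),sq=(285,180),brush=(361,155),bigb=(264,240),bigj=(345,230),jig=(408,245),block=(428,205),knob=(436,248),bench=(320,150)).items():
    m=W[v-3:v+4,u-3:u+4].reshape(-1,3);print(n,np.median(m,0).round(4),m[:,2].max().round(4))
for n,(u,v) in dict(box=(386,160),jar=(320,174),brush=(421,266),bigj=(331,250),knob=(319,335),bench=(250,200)).items():
    m=V[v-2:v+3,u-2:u+3].reshape(-1,3);print("S",n,np.median(m,0).round(4),m[:,2].max().round(4))
E
```

```text
box [0.6327 0.2006 0.0283] 0.0327
jar [0.452  0.1505 0.0389] 0.0444
tray [0.4906 0.3893 0.0039] 0.0094
sq [ 0.5883 -0.0367  0.005 ] 0.0196
brush [ 0.6268 -0.2149  0.0772] 0.0823
bigb [0.4356 0.0073 0.1075] 0.1137
bigj [ 0.4564 -0.1733  0.0715] 0.0772
jig [ 0.4233 -0.3274  0.0024] 0.0156
block [ 0.5124 -0.3714  0.0498] 1.2926
knob [ 0.4097 -0.3757  0.0779] 0.0828
bench [ 0.6606 -0.1233 -0.0009] 1.2926
S box [0.6286 0.2043 0.0304] 0.0335
S jar [0.452  0.146  0.0407] 0.0429
S brush [ 0.6254 -0.2252  0.0687] 0.0775
S bigj [ 0.4517 -0.1645  0.072 ] 0.0751
S knob [ 0.4114 -0.3834  0.0772] 0.0826
S bench [0.2741 0.109  0.0005] 0.004
```

View pics/topA.png

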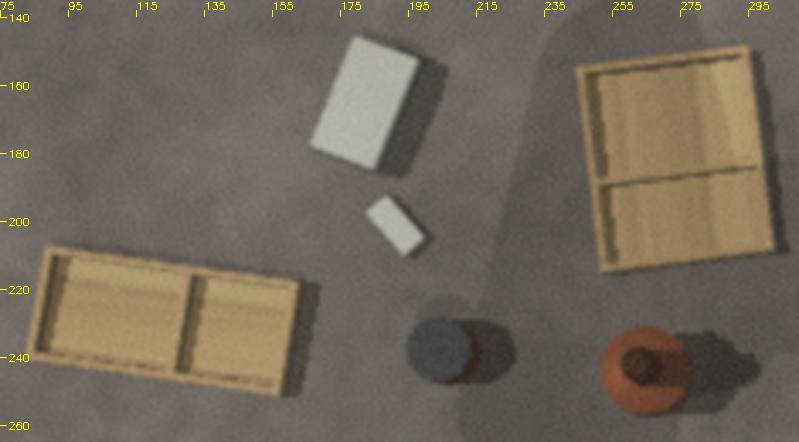

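View pics/topB.png

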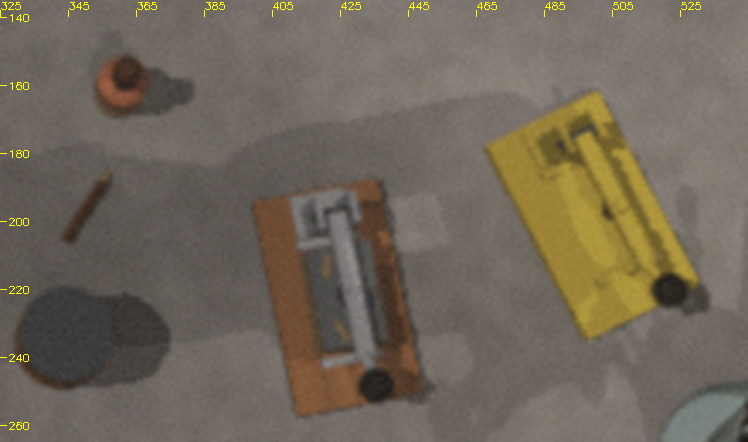

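Run:
```python
from h import *
def quad(nm,pts,z,o,du,):
    q=np.array([inv("top",o[0]+x/3.4,o[1]+y/3.4,z)[:2] for x,y in pts])
    e=[np.linalg.norm(q[i]-q[(i+1)%4]) for i in range(4)]
    print(nm,"c",q.mean(0).round(4),"edges",np.round(e,4),"ang",[np.degrees(np.arctan2(*(q[(i+1)%4]-q[i])[::-1])).round(1) for i in range(4)])
A=(75,135);B=(325,135)
quad("long",[(47,246),(301,281),(281,396),(28,352)],.017,A,0)
quad("sq",[(577,67),(748,46),(776,249),(602,272)],.017,A,0)
quad("box",[(355,36),(420,60),(376,171),(310,146)],.03,A,0)
quad("jig",[(252,202),(380,179),(426,397),(297,417)],.012,B,0)
for n,x,y,z,o in [("jar",441,349,.04,A),("brushtip",126,71,.08,B),("brushfer",121,83,.04,B),("knob",376,385,.068,B),("bigj",64,332,.072,B),("bigbtip",641,364,.11,A),("bigb",647,370,.04,A),("armhinge",337,205,.062,B)]:
    print(n,inv("top",o[0]+x/3.4,o[1]+y/3.4,z).round(4))
print("S knob",inv("side",319,335,.068),"jar",inv("side",320,174,.04))
# depth fits
W=cloud("top",np.load("pics/top0.npz")["d"]);V=cloud("side",np.load("pics/side0.npz")["d"])
P=np.vstack([W.reshape(-1,3),V.reshape(-1,3)])
for S,P in(("T",W.reshape(-1,3)),("S",V.reshape(-1,3))):
  for n,c,r,z0,z1 in[("jar",(.452,.15),.04,.034,.05),("box",(.632,.2),.07,.024,.04),("bigj",(.456,-.17),.05,.062,.085),("brush",(.62,-.22),.03,.055,.09),("knob",(.41,-.38),.02,.062,.09)]:
    m=(np.hypot(*(P[:,:2]-c).T)<r)&(P[:,2]>z0)&(P[:,2]<z1);q=P[m]
    (cx,cy),(w,h),a=cv2.minAreaRect(q[:,:2].astype(np.float32));print(S,n,m.sum(),"med",np.median(q,0).round(4),"rect",np.round([cx,cy,w,h,a],4))
```

```text
long c [0.479  0.3478] edges [0.1796 0.0812 0.1791 0.075 ] ang [np.float64(-99.4), np.float64(170.1), np.float64(78.6), np.float64(-9.5)]
sq c [ 0.5828 -0.0104] edges [0.1215 0.146  0.1225 0.1469] ang [np.float64(-84.4), np.float64(-173.7), np.float64(96.1), np.float64(5.9)]
box c [0.6248 0.2041] edges [0.0488 0.0837 0.0495 0.0834] ang [np.float64(-112.0), np.float64(158.2), np.float64(67.6), np.float64(-22.3)]
jig c [ 0.4747 -0.3673] edges [0.092  0.1565 0.0913 0.1541] ang [np.float64(-81.3), np.float64(-170.9), np.float64(97.2), np.float64(9.4)]
jar [0.4505 0.1509 0.04  ]
brushtip [ 0.6245 -0.2172  0.08  ]
brushfer [ 0.6255 -0.2174  0.04  ]
knob [ 0.4099 -0.3776  0.068 ]
bigj [ 0.4506 -0.1704  0.072 ]
bigbtip [0.4311 0.0085 0.11  ]
bigb [0.4324 0.0106 0.04  ]
armhinge [ 0.5328 -0.3584  0.062 ]
S knob [ 0.41166679 -0.37605295  0.068     ] jar [0.45201096 0.14711507 0.04      ]
T jar 279 med [0.4519 0.1542 0.0393] rect [ 0.4516  0.1545  0.0439  0.0426 28.7669]
T box 734 med [0.6259 0.2055 0.0286] rect [6.26500e-01 2.06000e-01 5.08000e-02 8.49000e-02 6.67235e+01]
T bigj 616 med [ 0.4501 -0.1711  0.0717] rect [ 4.51100e-01 -1.72000e-01  6.15000e-02  6.20000e-02  8.81761e+01]
T brush 61 med [ 0.6251 -0.217   0.0769] rect [ 0.6266 -0.2169  0.0156  0.0161  7.8024]
T knob 100 med [ 0.4106 -0.3746  0.0756] rect [ 4.12500e-01 -3.74400e-01  2.68000e-02  2.16000e-02  3.72079e+01]
S jar 170 med [0.4525 0.1491 0.0399] rect [0.4523 0.1515 0.0414 0.0453 2.7322]
S box 410 med [0.6271 0.2008 0.0301] rect [6.27600e-01 2.06000e-01 5.95000e-02 8.57000e-02 6.75579e+01]
S bigj 632 med [ 0.4503 -0.1771  0.0721] rect [ 0.4499 -0.1725  0.064   0.0641 61.259 ]
S brush 109 med [ 0.6266 -0.2231  0.0729] rect [ 6.26800e-01 -2.20300e-01  1.77000e-02  1.74000e-02  3.76233e+01]
S knob 164 med [ 0.4114 -0.3811  0.0742] rect [ 4.13500e-01 -3.79800e-01  2.06000e-02  3.02000e-02  7.65565e+01]
```

```bash
cat >> h.py <<'E'
def rows(*wps):
    "world waypoints (x,y,z,theta_deg = heading of tool x) -> scaled shifts; prints rows needed per leg"
    o=ctrl.get_obs();w,a,b,c=o["eef_rot"];p=np.array(o["eef_pos"]);th=2*np.arctan2(b,a);prev=np.r_[p,np.degrees(th)]
    print("t",round(o["time_s"],2),"at",p.round(4),"th",np.degrees(th).round(2),"F",o["wrist_force"].round(1),"open",round(o["opening"],3),"g",round(o["grasp_force"],1))
    for W in wps:
        d=np.array(W[:3])-p;tu=(np.degrees(th)-W[3]+180)%360-180
        r=[(d[0]*np.cos(th)+d[1]*np.sin(th))/.4,(d[0]*np.sin(th)-d[1]*np.cos(th))/.4,-d[2]/.4,tu/180]
        n=max(np.linalg.norm(np.array(W[:3])-prev[:3])/.0417,abs((W[3]-prev[3]+180)%360-180)/7.16)
        print(np.round(r,4).tolist(),"n",round(n,1));prev=np.array(W)
def wrist(name):
    o=ctrl.get_obs();p,d=ctrl.camera("wrist");c=ctrl.camera_info("wrist")
    from scipy.spatial.transform import Rotation as Ro
    R=Ro.from_quat(np.roll(o["eef_rot"],-1)).as_matrix();T=np.eye(4);T[:3,:3]=R;T[:3,3]=o["eef_pos"];M=T@c["T_tool_cam"]
    c=dict(camera_matrix=c["camera_matrix"],R=M[:3,:3].T,t=-M[:3,:3].T@M[:3,3])
    cv2.imwrite(f"pics/{name}.png",p[:,:,::-1]);np.savez(f"pics/{name}.npz",d=d,p=p,**c);return p,d,c
def winv(name,u,v,z):
    c=np.load(f"pics/{name}.npz");r=c["R"].T@np.linalg.inv(c["camera_matrix"])@[u,v,1];o=-c["R"].T@c["t"];return o+r*(z-o[2])/r[2]
E
python3 -c "
from h import *
rows((.38,-.382,.2,8.9))"
```

```text
t 0.1 at [ 0.2576 -0.5135  0.2305] th 26.63 F [ 0.6  0.2 -0.2] open 1.002 g 0.0
[0.4208, -0.1567, 0.0762, 0.0985] n 4.4
```

Call:
drive_tool:
  plan:
    - [[0.1,-0.04,0.02,0.03],[0.2,-0.08,0.04,0.06],[0.3,-0.12,0.06,0.0985],[0.38,-0.145,0.07,0.0985],[0.421,-0.157,0.076,0.0985],[0.421,-0.157,0.076,0.0985],[0.421,-0.157,0.076,0.0985],[0.421,-0.157,0.076,0.0985]]

```text
time_s: 0.77
eef_pos: [0.3798, -0.383, 0.2009]
eef_rot: [0.0, 0.997, 0.078, -0.0]
wrist_force: [0.3, -0.9, 0.8]
opening: 1.0
grasp_force: 0.0
```

```bash
python3 -c "
from h import *
wrist('w1')
rows((.41,-.3775,.11,8.9),(.41,-.3775,.048,8.9))"
```

```text
t 0.82 at [ 0.3795 -0.3834  0.201 ] th 8.85 F [-0.4 -0.2 -0.1] open 1.002 g 0.0
[0.0776, -0.0028, 0.2276, -0.0003] n 2.3
[0.0776, -0.0028, 0.3826, -0.0003] n 1.5
```

View pics/w1.png

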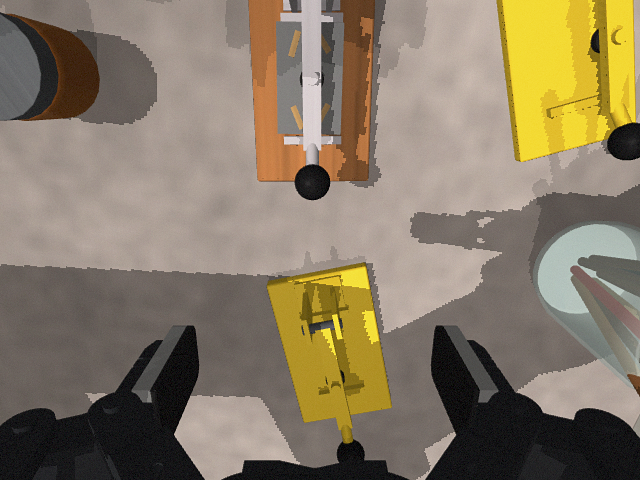

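The wrist view shows the target knob at (312,182) with its arm running straight up the picture. The yellow jig lies nearer the robot, at rows 265–460.

```bash
python3 -c "
from h import *
for a in[(312,182,.068),(316,270,.06),(365,263,.012),(312,50,.06),(350,455,.068),(258,181,.012),(368,181,.012),(277,130,.046),(342,135,.046)]:print(a,winv('w1',*a).round(4))
c=np.load('pics/w1.npz');W=cloud('',c['d'],dict(c));q=W[170:194,300:324].reshape(-1,3);q=q[q[:,2]>.06];print(q.mean(0),q.max(0),q.min(0))"
```

```text
(312, 182, 0.068) [ 0.4122 -0.3775  0.068 ]
(316, 270, 0.06) [ 0.3461 -0.3907  0.06  ]
(365, 263, 0.012) [ 0.3393 -0.4348  0.012 ]
(312, 50, 0.06) [ 0.4928 -0.365   0.06  ]
(350, 455, 0.068) [ 0.1842 -0.4457  0.068 ]
(258, 181, 0.012) [ 0.3959 -0.3356  0.012 ]
(368, 181, 0.012) [ 0.4096 -0.4234  0.012 ]
(277, 130, 0.046) [ 0.4404 -0.3484  0.046 ]
(342, 135, 0.046) [ 0.444  -0.3937  0.046 ]
[ 0.4144131  -0.37689431  0.07865711] [ 0.46336471 -0.36844589  0.34344282] [ 0.40512408 -0.38565077  0.0701744 ]
```

Call:
drive_tool:
  plan:
    - [[0.04,-0.001,0.08,0],[0.081,-0.002,0.16,0],[0.081,-0.002,0.24,0],[0.081,-0.002,0.32,0],[0.081,-0.002,0.36,0],[0.081,-0.002,0.3826,0],[0.081,-0.002,0.3826,0],[0.081,-0.002,0.3826,0]]

```text
time_s: 1.48
eef_pos: [0.4117, -0.3778, 0.0484]
eef_rot: [0.0, 0.997, 0.077, 0.0]
wrist_force: [0.5, -0.1, -0.4]
opening: 1.005
grasp_force: 0.0
```

Call:
drive_tool:
  plan:
    - [[0,0,0,0],[0,0,0,0],[0,0,0,0],[0,0,0,0],[0,0,0,0],[0,0,0,0],[0,0,0,0],[0,0,0,0],[0,0,0,0],[0,0,0,0],[0,0,0,0],[0,0,0,0]]
  jaw: 1

```text
time_s: 2.48
eef_pos: [0.4122, -0.3762, 0.0487]
eef_rot: [-0.0, 0.997, 0.078, 0.0]
wrist_force: [-2.4, 3.3, 7.1]
opening: 0.25
grasp_force: 58.3
```

```bash
python3 -c "
from h import *
o=ctrl.get_obs();print(o['eef_pos'],o['opening'],o['grasp_force'],o['wrist_force'])
for n in range(1,25):
  f=2.02*n/24+.0997;print(n,np.round([(120*1-120.6*np.cos(f))/400,0,-(120.6*np.sin(f)-12)/400],3).tolist())"
```

```text
[ 0.41218273 -0.37624844  0.04869618] 0.24957634572462584 58.29353928565979 [-2.40065662  3.25681328  7.14462853]
1 [0.004, 0.0, -0.025]
2 [0.009, 0.0, -0.05]
3 [0.017, 0.0, -0.074]
4 [0.027, 0.0, -0.097]
5 [0.038, 0.0, -0.12]
6 [0.052, 0.0, -0.141]
7 [0.067, 0.0, -0.162]
8 [0.084, 0.0, -0.181]
9 [0.103, 0.0, -0.198]
10 [0.123, 0.0, -0.214]
11 [0.144, 0.0, -0.228]
12 [0.166, 0.0, -0.24]
13 [0.189, 0.0, -0.25]
14 [0.213, 0.0, -0.259]
15 [0.238, 0.0, -0.265]
16 [0.263, 0.0, -0.269]
17 [0.288, 0.0, -0.271]
18 [0.313, 0.0, -0.271]
19 [0.339, 0.0, -0.269]
20 [0.364, 0.0, -0.265]
21 [0.388, 0.0, -0.258]
22 [0.412, 0.0, -0.25]
23 [0.435, 0.0, -0.24]
24 [0.457, 0.0, -0.227]
```

Call:
drive_tool:
  plan:
    - [[0.004,0,-0.025,0],[0.009,0,-0.05,0],[0.017,0,-0.074,0],[0.027,0,-0.097,0],[0.038,0,-0.12,0],[0.052,0,-0.141,0],[0.067,0,-0.162,0],[0.084,0,-0.181,0],[0.103,0,-0.198,0],[0.123,0,-0.214,0],[0.144,0,-0.228,0],[0.166,0,-0.24,0]]

```text
time_s: 3.48
eef_pos: [0.4799, -0.3649, 0.1424]
eef_rot: [-0.001, 0.997, 0.077, 0.002]
wrist_force: [20.0, -3.2, -30.9]
opening: 0.185
grasp_force: 50.0
```

```bash
python3 -c "
from h import *
p,d,c=wrist('w2')
cv2.imwrite('pics/w2c.png',cv2.resize(p[200:480,120:520,::-1],None,fx=2,fy=2))
q=[]
W=cloud('',d,c);m=(p.sum(-1)<90)&(W[...,2]>.1);print(W[330,315],W[360,315])
rows()"
```

```text
[ 0.47462858 -0.36711287  0.13455968] [ 0.47640046 -0.3668466   0.15827021]
t 3.53 at [ 0.4811 -0.3654  0.1438] th 8.94 F [-0.2  0.6  0.5] open 0.088 g 0.0
```

View pics/w2c.png

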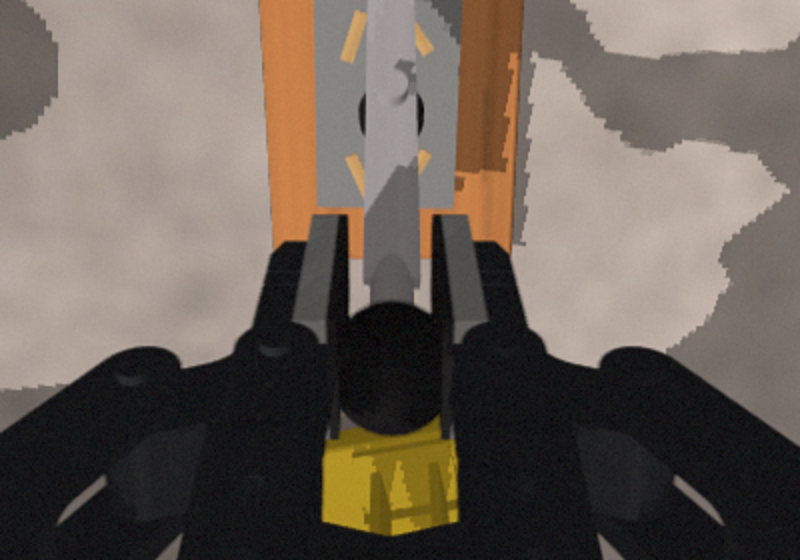

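The knob slipped out of the pads near 1 rad, and the arm has fallen shut again. I'll go back, grip lower, and check the knob centring with a sphere fit.

Call:
drive_tool:
  plan:
    - [[-0.09,0,0,0],[-0.17,0.005,0,0],[-0.18,0.005,0.05,0],[-0.18,0.005,0.05,0],[-0.18,0.005,0.05,0],[-0.18,0.005,0.05,0],[-0.18,0.005,0.05,0],[-0.18,0.005,0.05,0]]
  jaw: 0

```text
time_s: 4.2
eef_pos: [0.4079, -0.3798, 0.1248]
eef_rot: [0.001, 0.997, 0.078, 0.0]
wrist_force: [-0.0, 0.3, 0.6]
opening: 1.003
grasp_force: 0.0
```

```bash
cat >> h.py <<'E'
def ball(name):
    from scipy.optimize import least_squares
    p,d,c=wrist(name);W=cloud('',d,c);o=ctrl.get_obs()['eef_pos']
    m=(p.max(-1)<45)&(np.abs(W[...,2]-.07)<.03)&(np.hypot(W[...,0]-.4115,W[...,1]+.3775)<.022);q=W[m]
    f=least_squares(lambda s:np.linalg.norm(q-s,axis=1)-.012,q.mean(0)-[0,0,.008],loss='soft_l1',f_scale=.002);print(m.sum(),f.x.round(4),np.abs(f.fun).mean())
E
python3 -c "
from h import *
ball('w3')
rows((.4115,-.3775,.043,8.9))"
```

```text
1588 [ 0.4122 -0.3774  0.0678] 0.0003731353865146263
t 4.25 at [ 0.4077 -0.3797  0.1246] th 8.96 F [ 0.7  0.3 -0.2] open 1.001 g 0.0
[0.0102, -0.0038, 0.204, 0.0003] n 2.0
```

Call:
drive_tool:
  plan:
    - [[0.011,-0.004,0.06,0],[0.011,-0.004,0.12,0],[0.011,-0.004,0.18,0],[0.0113,-0.004,0.2015,0],[0.0113,-0.004,0.2015,0],[0.0113,-0.004,0.2015,0],[0.0113,-0.004,0.2015,0]]

```text
time_s: 4.83
eef_pos: [0.4119, -0.3781, 0.0448]
eef_rot: [0.001, 0.997, 0.078, 0.001]
wrist_force: [0.1, -0.4, 0.5]
opening: 0.998
grasp_force: 0.0
```

Call:
drive_tool:
  plan:
    - [[0,0,0,0],[0,0,0,0],[0,0,0,0],[0,0,0,0],[0,0,0,0],[0,0,0,0],[0,0,0,0],[0,0,0,0],[0,0,0,0],[0,0,0,0]]
  jaw: 1

```text
time_s: 5.67
eef_pos: [0.4109, -0.3764, 0.0438]
eef_rot: [-0.001, 0.997, 0.078, -0.0]
wrist_force: [-1.6, 4.3, 7.3]
opening: 0.248
grasp_force: 58.3
```

```bash
python3 -c "
from h import *
ball('w4');rows()"
```

```text
8507 [ 0.4195 -0.3763  0.0838] 0.005774081186858778
t 5.72 at [ 0.4109 -0.3764  0.0438] th 8.9 F [-1.8  4.8  6.8] open 0.251 g 58.3
```

Call:
drive_tool:
  plan:
    - [[0.002,0,-0.012,0],[0.004,0,-0.025,0],[0.006,0,-0.037,0],[0.009,0,-0.05,0],[0.013,0,-0.062,0],[0.017,0,-0.074,0]]

```text
time_s: 6.22
eef_pos: [0.4173, -0.3754, 0.0729]
eef_rot: [-0.001, 0.997, 0.078, -0.001]
wrist_force: [-1.2, 3.9, -3.3]
opening: 0.243
grasp_force: 58.7
```

Call:
drive_tool:
  plan:
    - [[0.005,0,-0.012,0],[0.01,0,-0.023,0],[0.015,0,-0.035,0],[0.021,0,-0.046,0],[0.028,0,-0.057,0],[0.035,0,-0.067,0]]

```text
time_s: 6.72
eef_pos: [0.4319, -0.3731, 0.0998]
eef_rot: [-0.001, 0.997, 0.078, -0.0]
wrist_force: [0.7, 4.9, -4.4]
opening: 0.251
grasp_force: 58.7
```

Call:
drive_tool:
  plan:
    - [[0.007,0,-0.011,0],[0.015,0,-0.021,0],[0.023,0,-0.031,0],[0.032,0,-0.04,0],[0.041,0,-0.049,0],[0.051,0,-0.057,0]]

```text
time_s: 7.22
eef_pos: [0.4513, -0.37, 0.1226]
eef_rot: [-0.001, 0.997, 0.078, -0.001]
wrist_force: [-6.4, 6.2, 1.5]
opening: 0.243
grasp_force: 59.0
```

Call:
drive_tool:
  plan:
    - [[0.01,0,-0.0085,0],[0.02,0,-0.0165,0],[0.03,0,-0.0235,0],[0.041,0,-0.0305,0],[0.052,0,-0.0365,0],[0.063,0,-0.0425,0]]

```text
time_s: 7.72
eef_pos: [0.4782, -0.3662, 0.1385]
eef_rot: [-0.0, 0.997, 0.078, 0.001]
wrist_force: [0.2, -0.7, -0.9]
opening: 0.074
grasp_force: 0.0
```

```bash
python3 -c "
from h import *
from scipy.optimize import least_squares
f=np.load('pics/w2.npz');W=cloud('',f['d'],dict(f));vv,uu=np.mgrid[:480,:640]
m=(np.hypot((uu-315)/25,(vv-384)/31)<.85)&(f['p'].max(-1)<60);q=W[m];print(m.sum(),np.percentile(q,[5,50,95],axis=0))
s=least_squares(lambda s:np.linalg.norm(q-s,axis=1)-.012,np.median(q,0)-[0,0,.01],loss='soft_l1',f_scale=.001);b=s.x;print('ball',b,np.abs(s.fun).mean())
h=np.array([.4747,-.3673])+.055*np.array([np.cos(np.radians(9)),np.sin(np.radians(9))]);r=np.linalg.norm(b[:2]-h);print(r,b[2]-.056,np.hypot(r,b[2]-.056),np.degrees(np.arctan2(b[2]-.056,r)))
p,d,c=wrist('w5');cv2.imwrite('pics/w5c.png',cv2.resize(p[0:480,120:520,::-1],None,fx=1.25,fy=1.25));o=ctrl.get_obs();print(o['torque'],o['eef_pos'])"
```

```text
1759 [[ 0.46483464 -0.3737413   0.15933453]
 [ 0.47145807 -0.36761193  0.16519086]
 [ 0.47618425 -0.36166037  0.1683069 ]]
ball [ 0.46485782 -0.36884134  0.15630217] 0.0008879523625073902
0.06496213077502447 0.10030217273337722 0.11950148237518905 57.07031303206367
[-0.01278863 -0.01618175 -0.01240832] [ 0.47873445 -0.36731192  0.14030966]
```

View pics/w5c.png

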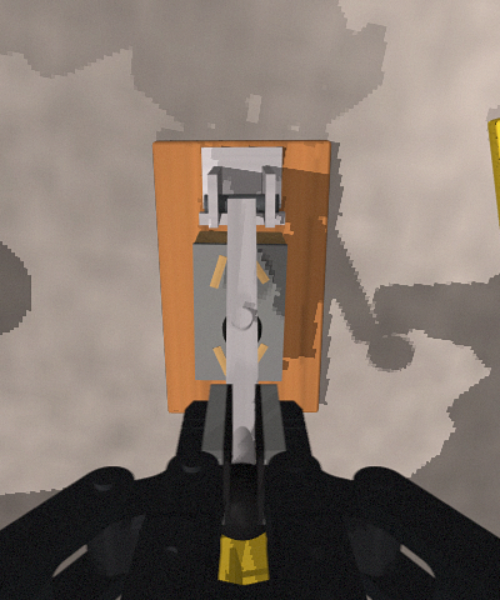

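Call:
drive_tool:
  plan:
    - [[-0.09,0,0,0],[-0.17,0.005,0,0],[-0.17,0.005,0.05,0],[-0.17,0.005,0.05,0],[-0.17,0.005,0.05,0],[-0.17,0.005,0.05,0],[-0.17,0.005,0.05,0],[-0.17,0.005,0.05,0]]
  jaw: 0

```text
time_s: 8.43
eef_pos: [0.4107, -0.3798, 0.1205]
eef_rot: [0.001, 0.997, 0.078, 0.0]
wrist_force: [0.6, 0.1, -0.6]
opening: 0.998
grasp_force: 0.0
```

```bash
cat >> h.py <<'E'
def inhand(name):
    from scipy.optimize import least_squares
    p,d,c=wrist(name);o=ctrl.get_obs();W=cloud('',d,c);e=np.array([np.cos(.157),np.sin(.157)])
    b=o['eef_pos']+[0,0,.021];vv,uu=np.mgrid[:480,:640]
    for k in range(4):
        x=c['R']@b+c['t'];u,v=(c['camera_matrix']@x)[:2]/x[2];r=412*.0115/x[2]
        m=(np.hypot(uu-u,vv-v)<r*.9)&(p.max(-1)<60)&(np.linalg.norm(W-b,axis=2)<.02);q=W[m]
        s=least_squares(lambda s:np.linalg.norm(q-s,axis=1)-.012,b,loss='soft_l1',f_scale=.001);b=s.x
    h=np.array([.4747,-.3673])+.055*e;r=(b[:2]-h)@e
    print(name,m.sum(),'ball',b.round(4),'res',np.abs(s.fun).mean().round(4),'rel tool x,y,z',((b-o['eef_pos'])[:2]@e).round(4),(b-o['eef_pos'])[2].round(4),'rad',np.hypot(r,b[2]-.056).round(4),'ang',np.arctan2(b[2]-.056,-r).round(3),'F',o['wrist_force'].round(1),'T',o['torque'].round(2),'open',round(o['opening'],3))
E
python3 -c "
from h import *
ball('w6')
rows((.4122,-.3774,.044,8.9))"
```

```text
1639 [ 0.4122 -0.3774  0.0678] 0.00036761946692961375
t 8.48 at [ 0.4106 -0.3797  0.1203] th 8.95 F [-0.3 -0.1 -0.8] open 0.997 g 0.0
[0.0049, -0.005, 0.1906, 0.0003] n 1.8
```

Call:
drive_tool:
  plan:
    - [[0.005,-0.0085,0.06,0],[0.005,-0.0085,0.12,0],[0.005,-0.0085,0.17,0],[0.005,-0.0085,0.19,0],[0.005,-0.0085,0.19,0],[0.005,-0.0085,0.19,0],[0.005,-0.0085,0.19,0]]

```text
time_s: 9.07
eef_pos: [0.412, -0.3767, 0.0449]
eef_rot: [0.001, 0.997, 0.078, 0.001]
wrist_force: [0.2, 0.7, -0.1]
opening: 1.001
grasp_force: 0.0
```

Call:
drive_tool:
  plan:
    - [[0,0,0,0],[0,0,0,0],[0,0,0,0],[0,0,0,0],[0,0,0,0],[0,0,0,0],[0,0,0,0],[0,0,0,0],[0,0,0,0],[0,0,0,0]]
  jaw: 1

```text
time_s: 9.9
eef_pos: [0.4114, -0.3763, 0.0439]
eef_rot: [0.001, 0.997, 0.078, 0.0]
wrist_force: [-1.3, -1.6, 5.6]
opening: 0.247
grasp_force: 58.5
```

```bash
python3 -c "
from h import *
inhand('w7')"
```

```text
w7 2921 ball [ 0.4121 -0.3774  0.0678] res 0.0004 rel tool x,y,z 0.0005 0.0239 rad 0.119 ang 0.1 F [-1.6 -2.5  5.4] T [-0.29  0.21 -0.03] open 0.25
```

Call:
drive_tool:
  plan:
    - [[0.004,0,-0.025,0],[0.009,0,-0.05,0],[0.017,0,-0.074,0],[0.027,0,-0.097,0],[0.038,0,-0.12,0],[0.052,0,-0.141,0]]

```text
time_s: 10.45
eef_pos: [0.4315, -0.373, 0.0998]
eef_rot: [0.0, 0.997, 0.077, -0.0]
wrist_force: [2.4, -4.3, -4.4]
opening: 0.243
grasp_force: 58.8
```

```bash
python3 -c "
from h import *
inhand('w8')"
```

```text
w8 2808 ball [ 0.4307 -0.3745  0.1214] res 0.0004 rel tool x,y,z -0.0025 0.02 rad 0.1192 ang 0.581 F [-1.4 -1.1  0.2] T [-0.23  0.47 -0.1 ] open 0.245
```

Call:
drive_tool:
  plan:
    - [[0,0,0,0],[0,0,0,0],[0,0,0,0],[-0.05,0,0,0],[-0.07,0,0,0],[-0.07,0,0.05,0],[-0.07,0,0.1,0],[-0.07,0,0.145,0],[-0.07,0,0.154,0],[-0.07,0,0.154,0],[-0.07,0,0.154,0]]
  jaw: 0

```text
time_s: 11.42
eef_pos: [0.4041, -0.3769, 0.0385]
eef_rot: [-0.0, 0.997, 0.077, -0.0]
wrist_force: [1.0, 0.5, -0.3]
opening: 1.0
grasp_force: 0.0
```

Call:
drive_tool:
  plan:
    - [[0,0,0,0],[0,0,0,0],[0,0,0,0],[0,0,0,0],[0,0,0,0],[0,0,0,0],[0,0,0,0],[0,0,0,0],[0,0,0,0],[0,0,0,0]]
  jaw: 1

```text
time_s: 12.25
eef_pos: [0.4043, -0.3774, 0.0388]
eef_rot: [0.001, 0.997, 0.078, 0.0]
wrist_force: [-1.0, -0.8, 5.5]
opening: 0.252
grasp_force: 58.5
```

```bash
python3 -c "
from h import *
inhand('w9');rows()
for n in range(1,13):
  f=1.95*n/12+.1;print(n,np.round([.119*(np.cos(.1)-np.cos(f))/.4,-.119*(np.sin(f)-np.sin(.1))/.4],3).tolist())"
```

```text
w9 3242 ball [ 0.4122 -0.3774  0.0678] res 0.0004 rel tool x,y,z 0.0077 0.0289 rad 0.1189 ang 0.099 F [-0.7 -0.9  5.5] T [-0.18  0.15  0.05] open 0.248
t 12.3 at [ 0.4043 -0.3774  0.0388] th 8.9 F [-0.7 -0.9  5.5] open 0.248 g 58.5
1 [0.009, -0.047]
2 [0.025, -0.093]
3 [0.048, -0.135]
4 [0.078, -0.173]
5 [0.114, -0.206]
6 [0.154, -0.232]
7 [0.199, -0.251]
8 [0.245, -0.263]
9 [0.294, -0.268]
10 [0.342, -0.264]
11 [0.389, -0.253]
12 [0.433, -0.234]
```

Call:
drive_tool:
  plan:
    - [[0.009,0,-0.047,0],[0.025,0,-0.093,0],[0.048,0,-0.135,0],[0.078,0,-0.173,0],[0.114,0,-0.206,0],[0.154,0,-0.232,0],[0.199,0,-0.251,0],[0.245,0,-0.263,0],[0.294,0,-0.268,0],[0.342,0,-0.264,0],[0.389,0,-0.253,0],[0.42,0,-0.24,0]]

```text
time_s: 13.3
eef_pos: [0.5724, -0.3503, 0.1355]
eef_rot: [0.0, 0.997, 0.078, 0.001]
wrist_force: [1.1, 2.3, 11.8]
opening: 0.247
grasp_force: 73.4
```

```bash
python3 -c "
from h import *
inhand('w10');rows()"
```

```text
w10 3316 ball [ 0.5753 -0.351   0.1676] res 0.0004 rel tool x,y,z 0.001 0.0328 rad 0.1211 ang 1.969 F [ 3.8  3.  14.3] T [ 0.35 -0.34 -0.42] open 0.244
t 13.35 at [ 0.5742 -0.35    0.1348] th 8.95 F [ 3.8  3.  14.3] open 0.244 g 73.4
```

Call:
drive_tool:
  plan:
    - [[0,0,0,0],[0,0,0,0],[0,0,0,0],[0,0,0,0],[0,0,0,0],[0,0,-0.05,0],[0,0,-0.15,0],[-0.05,0,-0.2,0],[-0.1,0,-0.2,0],[-0.2,0,-0.2,0],[-0.3,0,-0.2,0],[-0.38,0,-0.15,0]]
  jaw: 0

```text
time_s: 14.35
eef_pos: [0.4191, -0.3764, 0.198]
eef_rot: [0.003, 0.997, 0.078, 0.002]
wrist_force: [-0.4, -1.4, 0.6]
opening: 1.0
grasp_force: 0.0
```

```bash
python3 -c "
from h import *
p,d,c=wrist('w11');rows((.4747,-.3673,.11,8.9),(.4747,-.3673,.014,8.9))
q=cloud('',d,c).reshape(-1,3);r=q[(np.hypot(q[:,0]-.4747,q[:,1]+.367)<.06)&(abs(q[:,2]-.046)<.004)]
print(len(r),np.median(r,0),cv2.minAreaRect(r[:,:2].astype(np.float32)))"
```

```text
t 14.4 at [ 0.4123 -0.3739  0.1906] th 8.78 F [-2.5 -0.3 -3.7] open 0.999 g 0.0
[0.1566, 0.0076, 0.2015, -0.0007] n 2.4
[0.1566, 0.0076, 0.4415, -0.0007] n 2.3
6518 [ 0.4780707  -0.36534105  0.04595789] ((0.4839659035205841, -0.36441436409950256), (0.086388498544693, 0.04412075877189636), 8.06014633178711)
```

View pics/w11.png

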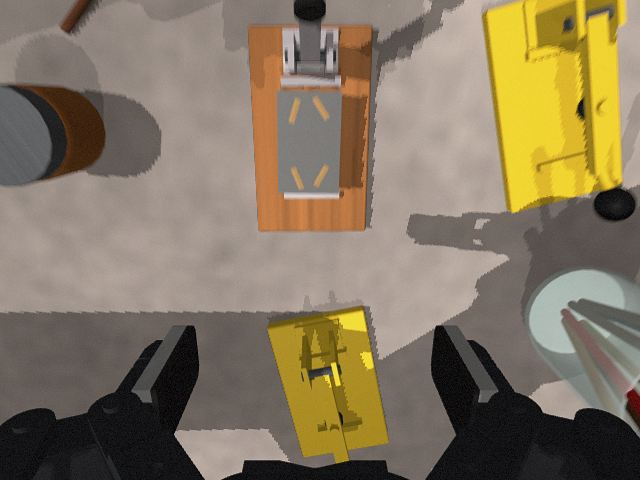

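Clamp is open with the knob at (310,8). The block still sits in the jig, with top corners at about (278,92) to (342,192).

```bash
python3 -c "
from h import *
p,d,c=wrist('w12');rows((.4747,-.3673,.11,8.9),(.4747,-.3673,.014,8.9))
W=cloud('',d,c);m=(abs(W[...,2]-.046)<.004)&(np.hypot(W[...,0]-.4747,W[...,1]+.367)<.045)
k=cv2.morphologyEx(m.astype(np.uint8),cv2.MORPH_OPEN,np.ones((15,15)));r=W[k>0]
print(len(r),r.mean(0),cv2.minAreaRect(r[:,:2].astype(np.float32)))"
```

```text
t 14.45 at [ 0.4145 -0.3732  0.1911] th 8.67 F [ 0.7  1.  -0.8] open 0.997 g 0.0
[0.151, 0.0082, 0.2028, -0.0013] n 2.4
[0.151, 0.0082, 0.4428, -0.0013] n 2.3
5868 [ 0.47556841 -0.36655386  0.04596482] ((0.4757656157016754, -0.36538058519363403), (0.06991580873727798, 0.04399506375193596), 8.60969066619873)
```

Call:
drive_tool:
  plan:
    - [[0.05,0.002,0.06,0],[0.1,0.004,0.12,0],[0.154,0.006,0.2,-0.001],[0.154,0.006,0.2,-0.001],[0.154,0.006,0.2,-0.001],[0.154,0.006,0.2,-0.001],[0.154,0.006,0.2,-0.001]]

```text
time_s: 15.03
eef_pos: [0.4816, -0.3684, 0.1165]
eef_rot: [0.001, 0.997, 0.079, 0.001]
wrist_force: [-0.2, -0.8, 0.9]
opening: 1.003
grasp_force: 0.0
```

```bash
python3 -c "
from h import *
rows((.4755,-.3658,.014,8.7),)"
```

```text
t 15.03 at [ 0.4816 -0.3684  0.1165] th 9.06 F [-0.2 -0.8  0.9] open 1.003 g 0.0
[-0.0141, -0.0088, 0.2562, 0.002] n 2.5
```

Call:
drive_tool:
  plan:
    - [[-0.014,-0.009,0.06,0.002],[-0.014,-0.009,0.12,0.002],[-0.014,-0.009,0.18,0.002],[-0.014,-0.009,0.23,0.002],[-0.014,-0.009,0.256,0.002],[-0.014,-0.009,0.256,0.002],[-0.014,-0.009,0.256,0.002],[-0.014,-0.009,0.256,0.002]]

```text
time_s: 15.7
eef_pos: [0.476, -0.3659, 0.0141]
eef_rot: [0.001, 0.997, 0.076, 0.001]
wrist_force: [0.1, 0.2, 0.4]
opening: 0.998
grasp_force: 0.0
```

Call:
drive_tool:
  plan:
    - [[0,0,0,0],[0,0,0,0],[0,0,0,0],[0,0,0,0],[0,0,0,0],[0,0,0,0],[0,0,0,0],[0,0,0,0]]
  jaw: 1

```text
time_s: 16.37
eef_pos: [0.4756, -0.3651, 0.0128]
eef_rot: [0.001, 0.997, 0.076, 0.0]
wrist_force: [-1.1, -0.3, 6.7]
opening: 0.506
grasp_force: 62.3
```

Call:
drive_tool:
  plan:
    - [[0,0,-0.05,0],[0,0,-0.12,0],[0,0,-0.2,0],[0,0,-0.3,0],[0,0,-0.39,0],[0,0,-0.39,0],[0,0,-0.39,0],[0,0,-0.39,0]]

```text
time_s: 17.03
eef_pos: [0.4745, -0.3639, 0.1669]
eef_rot: [-0.001, 0.997, 0.076, -0.0]
wrist_force: [0.9, -0.3, -2.7]
opening: 0.504
grasp_force: 61.7
```

```bash
python3 -c "
from h import *
rows((.48,-.02,.17,40))"
```

```text
t 17.03 at [ 0.4745 -0.3639  0.1669] th 8.72 F [ 0.9 -0.3 -2.7] open 0.504 g 61.7
[0.1439, -0.8477, -0.0077, -0.1738] n 8.2
```

Call:
drive_tool:
  plan:
    - [[0.012,-0.07,-0.004,-0.02],[0.026,-0.15,-0.008,-0.04],[0.041,-0.24,-0.008,-0.06],[0.056,-0.33,-0.008,-0.08],[0.071,-0.42,-0.008,-0.1],[0.087,-0.51,-0.008,-0.12],[0.102,-0.6,-0.008,-0.14],[0.117,-0.69,-0.008,-0.16],[0.132,-0.78,-0.008,-0.174],[0.144,-0.848,-0.008,-0.174],[0.144,-0.848,-0.008,-0.174],[0.144,-0.848,-0.008,-0.174]]

```text
time_s: 18.03
eef_pos: [0.479, -0.0188, 0.1689]
eef_rot: [-0.001, 0.939, 0.344, -0.002]
wrist_force: [0.6, -0.2, -1.2]
opening: 0.504
grasp_force: 61.8
```

```bash
python3 -c "
from h import *
rows((.47,.34,.17,80))"
```

```text
t 18.03 at [ 0.479  -0.0188  0.1689] th 40.23 F [ 0.6 -0.2 -1.2] open 0.504 g 61.8
[0.5622, -0.6992, -0.0027, -0.221] n 8.6
```

Call:
drive_tool:
  plan:
    - [[0.05,-0.06,0,-0.02],[0.11,-0.13,0,-0.05],[0.17,-0.21,0,-0.08],[0.23,-0.29,0,-0.11],[0.29,-0.36,0,-0.14],[0.35,-0.44,0,-0.17],[0.41,-0.52,0,-0.2],[0.47,-0.59,0,-0.221],[0.53,-0.66,0,-0.221],[0.562,-0.7,0,-0.221],[0.562,-0.7,0,-0.221],[0.562,-0.7,0,-0.221]]

```text
time_s: 19.03
eef_pos: [0.4723, 0.3379, 0.1693]
eef_rot: [-0.0, 0.767, 0.642, -0.002]
wrist_force: [-0.3, -0.5, -2.4]
opening: 0.503
grasp_force: 61.9
```

```bash
python3 -c "
from h import *
rows((.4855,.3849,.17,80),(.4855,.3849,.04,80))
p,d,c=wrist('w13')"
```

```text
t 19.03 at [0.4723 0.3379 0.1693] th 79.87 F [-0.3 -0.5 -2.4] open 0.503 g 61.9
[0.1214, 0.0119, -0.0019, -0.0007] n 1.2
[0.1214, 0.0119, 0.3231, -0.0007] n 3.1
```

View pics/w13.png

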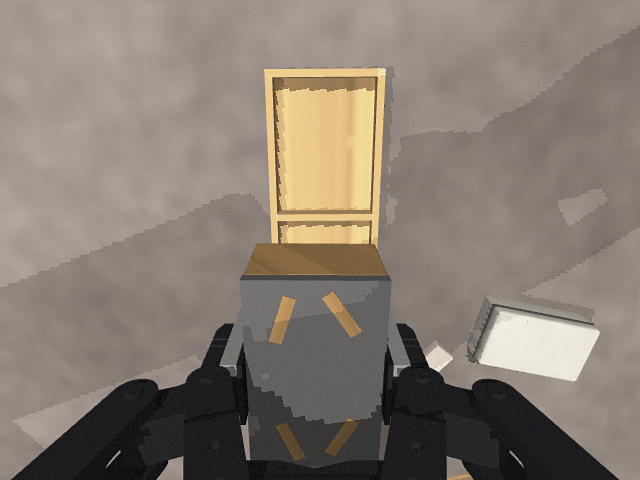

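```bash
python3 -c "
from h import *
a=winv('w13',325,70,.017);b=winv('w13',325.5,217,.017);print(a,b,np.linalg.norm(a-b),'should .1015');e=(a-b)/np.linalg.norm(a-b);print('bay c',b+e*.0495,'jar bay',b-e*.0375,np.degrees(np.arctan2(e[1],e[0])))
l=winv('w13',265,70,.017);r=winv('w13',385,70,.017);print(l,r,np.linalg.norm(l-r))"
```

```text
[0.49721753 0.43711786 0.017     ] [0.48071348 0.33810053 0.017     ] 0.10038334829312737 should .1015
bay c [0.48885179 0.38692693 0.017     ] jar bay [0.47454809 0.30111082 0.017     ] 80.53702029194174
[0.45827196 0.44409535 0.017     ] [0.53614377 0.43014383 0.017     ] 0.07911171758407204
```

Call:
drive_tool:
  plan:
    - [[0.06,0.008,0,0],[0.124,0.016,0.05,0],[0.124,0.016,0.13,0],[0.124,0.016,0.21,0],[0.124,0.016,0.29,0],[0.124,0.016,0.34,0],[0.124,0.016,0.37,0],[0.124,0.016,0.38,0],[0.124,0.016,0.39,0],[0.124,0.016,0.39,0],[0.124,0.016,0.39,0]]

```text
time_s: 20.0
eef_pos: [0.4888, 0.3864, 0.0166]
eef_rot: [0.0, 0.767, 0.641, 0.001]
wrist_force: [0.1, 0.6, -1.1]
opening: 0.506
grasp_force: 61.8
```

Call:
drive_tool:
  plan:
    - [[0,0,0.004,0],[0,0,0.008,0],[0,0,0.011,0],[0,0,0.013,0],[0,0,0.013,0]]

```text
time_s: 20.42
eef_pos: [0.4874, 0.3862, 0.0098]
eef_rot: [-0.0, 0.767, 0.642, -0.0]
wrist_force: [-0.4, -0.2, -1.4]
opening: 0.503
grasp_force: 61.8
```

Call:
drive_tool:
  plan:
    - [[0,0,0.003,0],[0,0,0.006,0],[0,0,0.009,0],[0,0,0.009,0]]

```text
time_s: 20.75
eef_pos: [0.4874, 0.3861, 0.006]
eef_rot: [-0.0, 0.767, 0.642, -0.0]
wrist_force: [-0.9, 0.1, -1.0]
opening: 0.508
grasp_force: 62.0
```

Call:
drive_tool:
  plan:
    - [[0,0,0,0],[0,0,0,0],[0,0,0,0],[0,0,-0.02,0],[0,0,-0.05,0],[0,0,-0.1,0],[0,0,-0.18,0],[0,0,-0.26,0],[0,0,-0.34,0],[0,0,-0.34,0],[0,0,-0.34,0]]
  jaw: 0.43

```text
time_s: 21.67
eef_pos: [0.4896, 0.3874, 0.1471]
eef_rot: [0.001, 0.767, 0.642, 0.004]
wrist_force: [-0.4, -1.0, 0.3]
opening: 0.567
grasp_force: 0.0
```

```bash
python3 -c "
from h import *
rows((.4515,.151,.14,80),(.4515,.151,.02,80),(.6255,.205,.14,68))
p,d,c=wrist('w14');W=cloud('',d,c)
m=(abs(W[...,2]-.039)<.005)&(np.hypot(W[...,0]-.487,W[...,1]-.386)<.05)&(np.abs(p.astype(int).max(-1)-p.min(-1))<25)
r=W[m];print(m.sum(),r.mean(0),r[:,2].std(),cv2.minAreaRect(r[:,:2].astype(np.float32)))"
```

```text
t 21.67 at [0.4896 0.3874 0.1471] th 79.83 F [-0.4 -1.   0.3] open 0.567 g 0.0
[-0.5985, 0.0107, 0.0179, -0.0009] n 5.7
[-0.5985, 0.0107, 0.3179, -0.0009] n 2.9
[-0.3889, 0.415, 0.0179, 0.0657] n 5.2
6420 [0.48803859 0.386877   0.03890807] 0.000668423948074986 ((0.4876936972141266, 0.38498055934906006), (0.07122576981782913, 0.04372912645339966), 79.37950134277344)
```

Call:
drive_tool:
  plan:
    - [[-0.07,0.07,-0.02,0.02],[-0.14,0.14,-0.06,0.04],[-0.21,0.2,-0.1,0.0657],[-0.28,0.27,-0.13,0.0657],[-0.35,0.34,-0.13,0.0657],[-0.42,0.41,-0.13,0.0657],[-0.48,0.42,-0.13,0.0657],[-0.5,0.42,-0.13,0.0657],[-0.5,0.42,-0.13,0.0657],[-0.5,0.42,-0.13,0.0657],[-0.5,0.42,-0.13,0.0657]]
  jaw: 0

```text
time_s: 22.63
eef_pos: [0.6167, 0.1611, 0.1938]
eef_rot: [-0.001, 0.829, 0.56, -0.0]
wrist_force: [-0.8, 0.8, 0.1]
opening: 0.999
grasp_force: 0.0
```

```bash
cat >> h.py <<'E'
def top(name,c0,z,rad,tol=.004,white=False):
    p,d,c=wrist(name);W=cloud('',d,c)
    m=(abs(W[...,2]-z)<tol)&(np.hypot(W[...,0]-c0[0],W[...,1]-c0[1])<rad)
    k=cv2.morphologyEx(m.astype(np.uint8),cv2.MORPH_OPEN,np.ones((9,9)));r=W[k>0]
    print(len(r),'mean',r.mean(0).round(4),cv2.minAreaRect(r[:,:2].astype(np.float32)));return p
E
python3 -c "
from h import *
top('w15',(.626,.205),.03,.06)
rows((.6255,.205,.1,68),(.6255,.205,.008,68))"
```

```text
7631 mean [0.6301 0.2065 0.0298] ((0.6296924352645874, 0.2059314250946045), (0.04952768608927727, 0.0848650261759758), 68.29386138916016)
t 22.68 at [0.6169 0.1613 0.194 ] th 68.1 F [ 0.4  0.4 -0.5] open 1.001 g 0.0
[0.1094, -0.0207, 0.235, 0.0006] n 2.5
[0.1094, -0.0207, 0.465, 0.0006] n 2.2
```

The box's long side actually runs along about 158°, so the tool needs a quarter turn before gripping.

Call:
drive_tool:
  plan:
    - [[0.05,-0.01,0.02,-0.04],[0.117,-0.025,0.04,-0.08],[0.117,-0.025,0.06,-0.12],[0.117,-0.025,0.08,-0.16],[0.117,-0.025,0.1,-0.2],[0.117,-0.025,0.12,-0.24],[0.117,-0.025,0.14,-0.28],[0.117,-0.025,0.16,-0.32],[0.117,-0.025,0.18,-0.36],[0.117,-0.025,0.2,-0.4],[0.117,-0.025,0.2,-0.44],[0.117,-0.025,0.2,-0.48]]

```text
time_s: 23.68
eef_pos: [0.6246, 0.2086, 0.1133]
eef_rot: [-0.001, 0.221, 0.975, -0.0]
wrist_force: [0.9, -0.8, 0.5]
opening: 1.0
grasp_force: 0.0
```

Call:
drive_tool:
  plan:
    - [[0,0,0,-0.022],[0,0,0,-0.022],[0,0,0,-0.022],[0,0,0,-0.022]]

```text
time_s: 24.02
eef_pos: [0.6255, 0.2077, 0.1143]
eef_rot: [-0.0, 0.192, 0.981, 0.0]
wrist_force: [0.5, 0.1, -0.2]
opening: 1.0
grasp_force: 0.0
```

```bash
python3 -c "
from h import *
rows((.6293,.2058,.008,158.3))"
```

```text
t 24.02 at [0.6255 0.2077 0.1143] th 157.84 F [ 0.5  0.1 -0.2] open 1.0 g 0.0
[-0.0105, -0.0009, 0.2657, -0.0025] n 2.6
```

Call:
drive_tool:
  plan:
    - [[-0.01,-0.001,0.08,-0.0025],[-0.01,-0.001,0.16,-0.0025],[-0.01,-0.001,0.23,-0.0025],[-0.01,-0.001,0.265,-0.0025],[-0.01,-0.001,0.265,-0.0025],[-0.01,-0.001,0.265,-0.0025],[-0.01,-0.001,0.265,-0.0025]]

```text
time_s: 24.6
eef_pos: [0.631, 0.2053, 0.0103]
eef_rot: [0.001, 0.188, 0.982, 0.0]
wrist_force: [-0.3, -0.3, -0.1]
opening: 0.999
grasp_force: 0.0
```

Call:
drive_tool:
  plan:
    - [[0,0,0,0],[0,0,0,0],[0,0,0,0],[0,0,0,0],[0,0,0,0],[0,0,0,0],[0,0,0,0],[0,0,0,0]]
  jaw: 1

```text
time_s: 25.27
eef_pos: [0.6308, 0.2052, 0.0102]
eef_rot: [0.001, 0.188, 0.982, 0.001]
wrist_force: [-1.5, -0.1, 6.4]
opening: 0.57
grasp_force: 64.5
```

```bash
python3 -c "
from h import *
rows((.62,.15,.1,140),(.6133,-.0072,.1,96),(.6133,-.0072,.02,96))"
```

```text
t 25.27 at [0.6308 0.2052 0.0102] th 158.35 F [-1.5 -0.1  6.4] open 0.57 g 64.5
[-0.0258, -0.1382, -0.2246, 0.1019] n 2.6
[-0.1553, -0.5097, -0.2246, 0.3464] n 6.1
[-0.1553, -0.5097, -0.0246, 0.3464] n 1.9
```

Call:
drive_tool:
  plan:
    - [[0,0,-0.08,0],[0,0,-0.16,0],[-0.01,-0.05,-0.24,0.03],[-0.03,-0.12,-0.26,0.07],[-0.05,-0.18,-0.26,0.11],[-0.07,-0.24,-0.26,0.15],[-0.09,-0.3,-0.26,0.19],[-0.11,-0.36,-0.26,0.23],[-0.13,-0.42,-0.26,0.27],[-0.145,-0.47,-0.26,0.31],[-0.155,-0.51,-0.26,0.3464],[-0.155,-0.51,-0.26,0.3464]]

```text
time_s: 26.27
eef_pos: [0.6114, -0.0108, 0.1123]
eef_rot: [0.0, 0.672, 0.74, -0.001]
wrist_force: [-0.2, -0.7, -2.0]
opening: 0.571
grasp_force: 63.6
```

Call:
drive_tool:
  plan:
    - [[0,0,0,0],[0,0,0,0],[0,0,0,0]]

```text
time_s: 26.52
eef_pos: [0.6117, -0.0065, 0.1122]
eef_rot: [-0.0, 0.668, 0.744, 0.0]
wrist_force: [-0.2, 0.7, -2.0]
opening: 0.569
grasp_force: 63.6
```

```bash
python3 -c "
from h import *
p,d,c=wrist('w16');rows((.6133,-.0072,.02,96))"
```

```text
t 26.57 at [ 0.6117 -0.0065  0.1122] th 96.14 F [-0.1 -0.  -1.4] open 0.569 g 63.6
[-0.0022, 0.0037, 0.2305, 0.0008] n 2.2
```

View pics/w16.png

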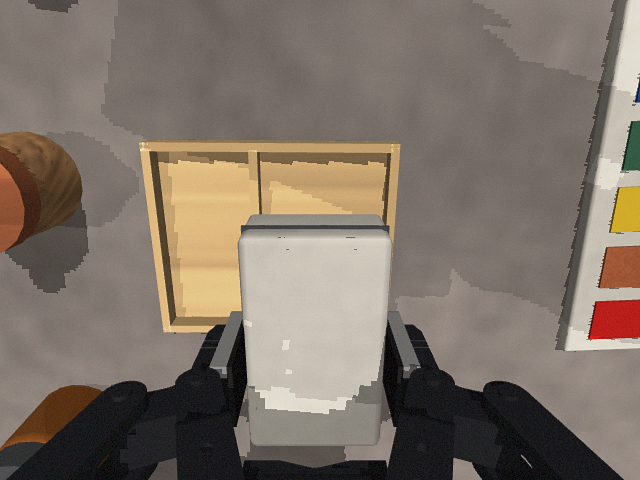

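The box is over the wider bay. Tray rim corners at (140,143), (400,144) and (163,332); divider at (254,148).

```bash
python3 -c "
from h import *
a=winv('w16',140,143,.017);b=winv('w16',400,144,.017);g=winv('w16',163,332,.017)
e=(b-a)/np.linalg.norm(b-a);f=np.array([-e[1],e[0],0]);print(a,b,g,np.linalg.norm(b-a),np.linalg.norm(a-g),np.degrees(np.arctan2(e[1],e[0])))
c=(b+g)/2;print('c',c,'box',c+.0305*e,'brush',c-.0405*e)"
```

```text
[0.50777427 0.04333593 0.017     ] [0.65321035 0.05840622 0.017     ] [ 0.51911951 -0.07755815  0.017     ] 0.14621479481149444 0.12142525380434761 5.915954679249355
c [ 0.58616493 -0.00957596  0.017     ] box [ 0.61650249 -0.00643234  0.017     ] brush [ 0.54588062 -0.01375028  0.017     ]
```

Call:
drive_tool:
  plan:
    - [[0,0.008,0.06,0.001],[-0.001,0.008,0.12,0.001],[-0.001,0.008,0.17,0.001],[-0.001,0.008,0.2,0.001],[-0.001,0.008,0.22,0.001],[-0.001,0.008,0.23,0.001],[-0.001,0.008,0.235,0.001],[-0.001,0.008,0.239,0.001],[-0.001,0.008,0.239,0.001],[-0.001,0.008,0.239,0.001]]

```text
time_s: 27.4
eef_pos: [0.6157, -0.0078, 0.0176]
eef_rot: [0.001, 0.67, 0.742, 0.0]
wrist_force: [-0.6, -0.2, -1.7]
opening: 0.569
grasp_force: 63.6
```

Call:
drive_tool:
  plan:
    - [[0,0,0,0],[0,0,0,0],[0,0,0,0],[0,0,-0.02,0],[0,0,-0.05,0],[0,0,-0.1,0],[0,0,-0.18,0],[0,0,-0.26,0],[0,0,-0.34,0],[0,0,-0.34,0],[0,0,-0.34,0],[0,0,-0.34,0]]
  jaw: 0.36

```text
time_s: 28.4
eef_pos: [0.615, -0.0076, 0.1534]
eef_rot: [0.0, 0.67, 0.742, 0.0]
wrist_force: [-0.6, 0.2, -1.0]
opening: 0.639
grasp_force: 0.0
```

```bash
python3 -c "
from h import *
top('w17',(.615,-.007),.035,.06)
rows((.625,-.2175,.16,96),(.57,-.19,.16,6))"
```

```text
8898 mean [ 0.6156 -0.0047  0.0348] ((0.615660548210144, -0.006947081536054611), (0.049993161112070084, 0.08434304594993591), 5.584013938903809)
t 28.45 at [ 0.6143 -0.0075  0.1522] th 95.82 F [-0.2  0.4 -0.8] open 0.637 g 0.0
[-0.5251, -0.0266, -0.0195, -0.001] n 5.0
[-0.4427, -0.1565, -0.0195, 0.499] n 12.6
```

Call:
drive_tool:
  plan:
    - [[-0.1,-0.005,-0.01,0],[-0.2,-0.01,-0.01,0],[-0.3,-0.016,-0.01,0],[-0.4,-0.021,-0.01,0],[-0.48,-0.025,-0.01,0],[-0.525,-0.027,-0.01,0],[-0.525,-0.027,-0.01,0],[-0.525,-0.027,-0.01,0],[-0.525,-0.027,-0.01,0],[-0.525,-0.027,-0.01,0]]
  jaw: 0

```text
time_s: 29.28
eef_pos: [0.6254, -0.2157, 0.1561]
eef_rot: [-0.001, 0.67, 0.743, 0.0]
wrist_force: [0.5, 0.0, 0.1]
opening: 0.996
grasp_force: 0.0
```

```bash
python3 -c "
from h import *
p,d,c=wrist('w18');W=cloud('',d,c)
m=(W[...,2]>.05)&(W[...,2]<.09)&(np.hypot(W[...,0]-.625,W[...,1]+.218)<.03);r=W[m];print(m.sum(),np.percentile(r,[2,50,98],axis=0).round(4))
t=r[r[:,2]>.072];print(len(t),t.mean(0))
m=(W[...,2]>.02)&(W[...,2]<.042)&(np.hypot(W[...,0]-.625,W[...,1]+.218)<.04);print(np.percentile(W[m],[2,50,98],axis=0).round(4))
rows((.6255,-.2175,.04,95.8))"
```

```text
1026 [[ 0.6215 -0.2251  0.0517]
 [ 0.6293 -0.2145  0.0769]
 [ 0.6376 -0.2099  0.0807]]
714 [ 0.62965864 -0.21705855  0.07798829]
[[ 0.613  -0.2308  0.0206]
 [ 0.627  -0.2068  0.0403]
 [ 0.6465 -0.2012  0.0419]]
t 29.33 at [ 0.6255 -0.2157  0.1563] th 95.93 F [-0.4  0.9 -0. ] open 1.0 g 0.0
[-0.0044, -0.0005, 0.2908, 0.0007] n 2.8
```

Call:
drive_tool:
  plan:
    - [[-0.004,0.009,0.06,0],[-0.004,0.009,0.12,0],[-0.004,0.009,0.19,0],[-0.004,0.009,0.24,0],[-0.004,0.009,0.265,0],[-0.004,0.009,0.265,0],[-0.004,0.009,0.265,0],[-0.004,0.009,0.265,0]]

```text
time_s: 30.0
eef_pos: [0.6306, -0.2191, 0.0526]
eef_rot: [0.001, 0.67, 0.742, 0.0]
wrist_force: [0.1, -0.3, 0.3]
opening: 1.003
grasp_force: 0.0
```

Call:
drive_tool:
  plan:
    - [[0,0,0,0],[0,0,0,0],[0,0,0,0],[0,0,0,0],[0,0,0,0],[0,0,0,0],[0,0,0,0],[0,0,0,0],[0,0,0,0],[0,0,0,0]]
  jaw: 1

```text
time_s: 30.83
eef_pos: [0.6295, -0.2191, 0.051]
eef_rot: [0.0, 0.67, 0.742, 0.0]
wrist_force: [-0.2, 0.1, 2.9]
opening: 0.189
grasp_force: 58.8
```

Call:
drive_tool:
  plan:
    - [[0,0,-0.02,0],[0,0,-0.05,0],[0,0,-0.1,0],[0,0,-0.16,0],[0,0,-0.22,0],[0,0,-0.22,0],[0,0,-0.22,0],[0,0,-0.22,0]]

```text
time_s: 31.5
eef_pos: [0.6289, -0.2187, 0.1385]
eef_rot: [-0.0, 0.67, 0.742, -0.0]
wrist_force: [-0.4, 0.2, -1.0]
opening: 0.187
grasp_force: 58.6
```

```bash
python3 -c "
from h import *
rows((.5445,-.0142,.15,95.8))"
```

```text
t 31.5 at [ 0.6289 -0.2187  0.1385] th 95.82 F [-0.4  0.2 -1. ] open 0.187 g 58.6
[0.5299, -0.1582, -0.0286, 0.0001] n 5.3
```

Call:
drive_tool:
  plan:
    - [[0.08,-0.025,-0.02,0],[0.17,-0.05,-0.02,0],[0.26,-0.077,-0.02,0],[0.35,-0.105,-0.02,0],[0.44,-0.13,-0.02,0],[0.5,-0.15,-0.02,0],[0.53,-0.158,-0.02,0],[0.53,-0.158,-0.02,0],[0.53,-0.158,-0.02,0],[0.53,-0.158,-0.02,0]]

```text
time_s: 32.33
eef_pos: [0.5453, -0.0154, 0.1463]
eef_rot: [0.0, 0.671, 0.742, -0.0]
wrist_force: [-0.0, 0.1, -0.2]
opening: 0.19
grasp_force: 58.7
```

```bash
python3 -c "
from h import *
rows((.5445,-.0142,.057,95.8))"
```

```text
t 32.33 at [ 0.5453 -0.0154  0.1463] th 95.79 F [-0.   0.1 -0.2] open 0.19 g 58.7
[0.0032, -0.0018, 0.2234, -0.0001] n 2.1
```

Call:
drive_tool:
  plan:
    - [[0.001,-0.002,0.06,0],[0.001,-0.002,0.12,0],[0.001,-0.002,0.17,0],[0.001,-0.002,0.2,0],[0.001,-0.002,0.215,0],[0.001,-0.002,0.2225,0],[0.001,-0.002,0.2225,0],[0.001,-0.002,0.2225,0]]

```text
time_s: 33.0
eef_pos: [0.545, -0.0145, 0.0585]
eef_rot: [0.001, 0.67, 0.742, 0.0]
wrist_force: [1.1, -0.3, -1.0]
opening: 0.189
grasp_force: 58.7
```

Call:
drive_tool:
  plan:
    - [[0,0,0,0],[0,0,0,0],[0,0,0,0],[0,0,0,0],[0,0,-0.02,0],[0,0,-0.06,0],[0,0,-0.12,0],[0,0,-0.2,0],[0,0,-0.28,0],[0,0,-0.28,0],[0,0,-0.28,0],[0,0,-0.28,0]]
  jaw: 0.5

```text
time_s: 34.0
eef_pos: [0.5439, -0.014, 0.1699]
eef_rot: [0.0, 0.67, 0.742, 0.0]
wrist_force: [-0.1, -0.0, -0.1]
opening: 0.505
grasp_force: 0.0
```

```bash
python3 -c "
from h import *
p,d,c=wrist('w19');W=cloud('',d,c)
m=(W[...,2]>.06)&(W[...,2]<.1)&(np.hypot(W[...,0]-.5445,W[...,1]+.0142)<.04);r=W[m];print(m.sum(),np.percentile(r,[2,50,98],axis=0).round(4))
rows((.4515,.08,.17,95.8))"
```

```text
893 [[ 0.5379 -0.021   0.0614]
 [ 0.5457 -0.0105  0.0822]
 [ 0.5538 -0.0054  0.0859]]
t 34.05 at [ 0.5433 -0.0139  0.1689] th 95.82 F [ 0.4  0.4 -0.8] open 0.5 g 0.0
[0.2567, -0.2045, -0.0027, 0.0001] n 3.1
```

```bash
python3 -c "
from h import *
rows((.452,.151,.15,80))"
```

```text
t 34.05 at [ 0.5433 -0.0139  0.1689] th 95.82 F [ 0.4  0.4 -0.8] open 0.5 g 0.0
[0.4332, -0.1853, 0.0473, 0.0879] n 4.5
```

Call:
drive_tool:
  plan:
    - [[0.08,-0.035,0,0.02],[0.17,-0.07,0,0.05],[0.26,-0.11,0,0.088],[0.35,-0.15,0.02,0.088],[0.41,-0.175,0.04,0.088],[0.433,-0.185,0.047,0.088],[0.433,-0.185,0.047,0.088],[0.433,-0.185,0.047,0.088],[0.433,-0.185,0.047,0.088],[0.433,-0.185,0.047,0.088]]
  jaw: 0

```text
time_s: 34.88
eef_pos: [0.454, 0.1495, 0.1511]
eef_rot: [0.0, 0.767, 0.642, 0.0]
wrist_force: [0.0, 0.1, -0.1]
opening: 1.002
grasp_force: 0.0
```

```bash
python3 -c "
from h import *
top('w20',(.452,.152),.04,.04);rows((.452,.152,.012,80))"
```

```text
3464 mean [0.4541 0.1551 0.0399] ((0.4543098211288452, 0.15465527772903442), (0.042463481426239014, 0.04344438016414642), 78.25486755371094)
t 34.93 at [0.454  0.1496 0.1512] th 79.87 F [-0.2  0.3  0.4] open 1.002 g 0.0
[0.0051, -0.0059, 0.3479, -0.0007] n 3.3
```

Call:
drive_tool:
  plan:
    - [[0.01,-0.002,0.08,0],[0.01,-0.002,0.16,0],[0.01,-0.002,0.24,0],[0.01,-0.002,0.31,0],[0.01,-0.002,0.348,0],[0.01,-0.002,0.348,0],[0.01,-0.002,0.348,0],[0.01,-0.002,0.348,0]]

```text
time_s: 35.6
eef_pos: [0.4543, 0.1544, 0.0128]
eef_rot: [0.001, 0.766, 0.642, 0.001]
wrist_force: [-0.1, -0.2, -0.5]
opening: 1.002
grasp_force: 0.0
```

Call:
drive_tool:
  plan:
    - [[0,0,0,0],[0,0,0,0],[0,0,0,0],[0,0,0,0],[0,0,0,0],[0,0,0,0],[0,0,0,0],[0,0,0,0]]
  jaw: 1

```text
time_s: 36.27
eef_pos: [0.4538, 0.1549, 0.0131]
eef_rot: [0.001, 0.766, 0.643, 0.001]
wrist_force: [-2.2, -0.4, 7.6]
opening: 0.505
grasp_force: 60.5
```

Call:
drive_tool:
  plan:
    - [[0,0,-0.03,0],[0,0,-0.07,0],[0,0,-0.13,0],[0,0,-0.2,0],[0,0,-0.2,0],[0,0,-0.2,0],[0,0,-0.2,0]]

```text
time_s: 36.85
eef_pos: [0.4524, 0.1548, 0.0914]
eef_rot: [-0.0, 0.766, 0.643, -0.0]
wrist_force: [0.5, 0.2, -0.6]
opening: 0.507
grasp_force: 61.9
```

```bash
python3 -c "
from h import *
rows((.473,.3,.1,80))"
```

```text
t 36.85 at [0.4524 0.1548 0.0914] th 79.98 F [ 0.5  0.2 -0.6] open 0.507 g 61.9
[0.3663, -0.0125, -0.0214, -0.0001] n 3.5
```

Call:
drive_tool:
  plan:
    - [[0.09,-0.003,-0.02,0],[0.19,-0.006,-0.02,0],[0.28,-0.01,-0.02,0],[0.34,-0.0125,-0.02,0],[0.366,-0.0125,-0.02,0],[0.366,-0.0125,-0.02,0],[0.366,-0.0125,-0.02,0],[0.366,-0.0125,-0.02,0],[0.366,-0.0125,-0.02,0]]

```text
time_s: 37.6
eef_pos: [0.473, 0.2984, 0.0991]
eef_rot: [-0.0, 0.767, 0.642, -0.001]
wrist_force: [0.0, 0.2, -1.4]
opening: 0.51
grasp_force: 61.8
```

```bash
python3 -c "
from h import *
rows((.473,.3,.019,80))"
```

```text
t 37.6 at [0.473  0.2984 0.0991] th 79.9 F [ 0.   0.2 -1.4] open 0.51 g 61.8
[0.0039, -0.0007, 0.2003, -0.0006] n 1.9
```

Call:
drive_tool:
  plan:
    - [[0.004,-0.001,0.05,0],[0.004,-0.001,0.1,0],[0.004,-0.001,0.15,0],[0.004,-0.001,0.18,0],[0.004,-0.001,0.195,0],[0.004,-0.001,0.2,0],[0.004,-0.001,0.2,0],[0.004,-0.001,0.2,0]]

```text
time_s: 38.27
eef_pos: [0.4741, 0.3016, 0.0206]
eef_rot: [0.0, 0.766, 0.643, 0.001]
wrist_force: [0.3, -0.6, -0.8]
opening: 0.51
grasp_force: 61.8
```

Call:
drive_tool:
  plan:
    - [[0,0,0,0],[0,0,0,0],[0,0,0,0],[0,0,-0.02,0],[0,0,-0.06,0],[0,0,-0.12,0],[0,0,-0.2,0],[0,0,-0.3,0],[-0.1,0,-0.38,0],[-0.2,0,-0.38,0],[-0.3,0,-0.38,0],[-0.3,0,-0.38,0]]
  jaw: 0.42

```text
time_s: 39.27
eef_pos: [0.4518, 0.1791, 0.1732]
eef_rot: [0.001, 0.767, 0.642, -0.0]
wrist_force: [0.8, 0.7, -0.7]
opening: 0.583
grasp_force: 0.0
```

Call:
drive_tool:
  plan:
    - [[-0.08,0,0,0],[-0.16,0,0,0],[-0.2,0,0,0],[-0.2,0,0,0],[-0.2,0,0,0]]

```text
time_s: 39.68
eef_pos: [0.4387, 0.1043, 0.1724]
eef_rot: [0.0, 0.767, 0.642, 0.001]
wrist_force: [0.6, -0.2, 0.5]
opening: 0.586
grasp_force: 0.0
```

```bash
python3 -c "
from h import *
p,d=ctrl.camera('top');W=cloud('top',d).reshape(-1,3)
cv2.imwrite('pics/topF.png',p[:,:,::-1]);rows()
B=np.array([.487,.386]);
for n,c,z,r,t in[('jar',(.473,.3),.045,.035,.006),('block',(.487,.386),.039,.05,.006),('box',(.615,-.007),.035,.055,.006),('brush',(.545,-.014),.08,.03,.01)]:
    q=W[(abs(W[:,2]-z)<t)&(np.hypot(W[:,0]-c[0],W[:,1]-c[1])<r)];print(n,len(q),np.median(q,0).round(4) if len(q) else '')"
```

```text
t 39.73 at [0.4388 0.1049 0.1723] th 79.92 F [0.3 0.6 0.2] open 0.581 g 0.0
jar 0 
block 561 [0.4846 0.3849 0.038 ]
box 722 [ 0.6128 -0.0061  0.0342]
brush 51 [ 0.5432 -0.0144  0.0824]
```

View pics/topF.png

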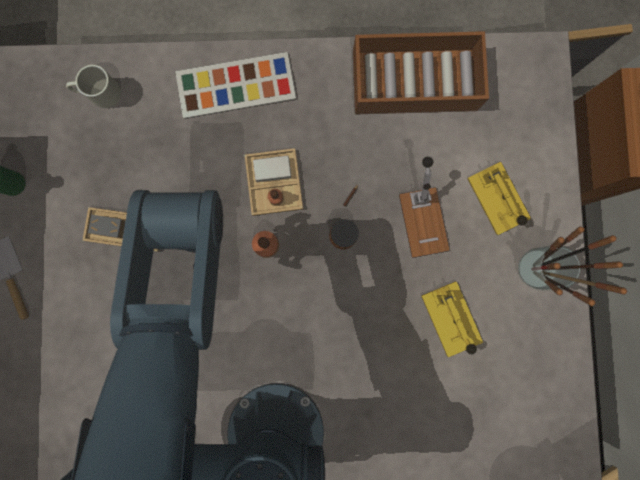

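The overview shows the box (271,168) and small brush (276,197) in the square tray, and the clamp open with the knob at (427,162). The big jar and big brush haven't moved. The arm hides the small jar, so I'll check it with the wrist camera.

Call:
drive_tool:
  plan:
    - [[0.08,0,-0.05,0],[0.16,0,-0.08,0],[0.24,0,-0.08,0],[0.3,0,-0.08,0],[0.3,0,-0.08,0],[0.3,0,-0.08,0],[0.3,0,-0.08,0],[0.3,0,-0.08,0]]

```text
time_s: 40.4
eef_pos: [0.4589, 0.2226, 0.2034]
eef_rot: [-0.0, 0.766, 0.643, -0.0]
wrist_force: [0.8, 0.1, -0.2]
opening: 0.583
grasp_force: 0.0
```

```bash
python3 -c "
from h import *
top('w22',(.473,.3),.045,.04)
top('w23',(.487,.386),.039,.05);rows()"
```

```text
3206 mean [0.4745 0.3015 0.0449] ((0.47413185238838196, 0.300624817609787), (0.042834408581256866, 0.04337961971759796), 80.59284210205078)
1766 mean [0.483  0.358  0.0389] ((0.48268619179725647, 0.3582654297351837), (0.015746286138892174, 0.04391418397426605), 79.58719635009766)
t 40.5 at [0.4592 0.2222 0.2036] th 79.93 F [-0.5  0.4 -0.1] open 0.577 g 0.0
```

View pics/w23.png

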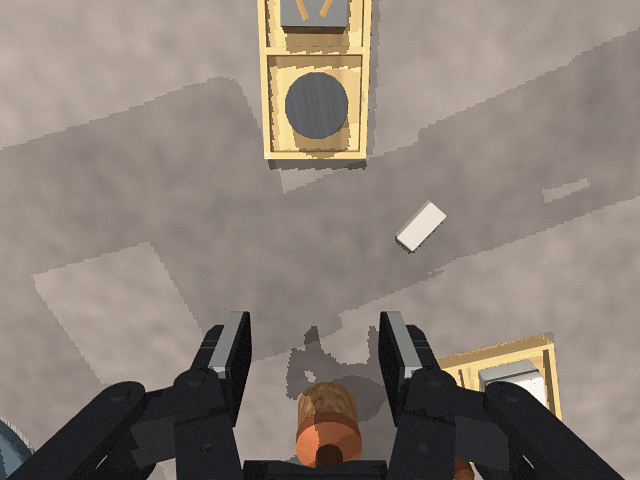

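The jar stands in the middle of its bay at (317,105), with its lid at z 45 mm, and the block sits in the bay next to it. Everything is in place, so I'm handing in.

```bash
python3 -c "
from bench import ctrl
print(ctrl.hand_in())"
```

```text
the job is handed in; nothing more can be done
None
```

I handed the job in at about 40 s: the clamp is open, the block and small jar are in the long tray, and the paint box and small brush are in the square tray, all centred and flat by the cameras; the hand-in returned no verdict.

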